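Tighten the window ring of the leaf analyser

TASK

The analyser's window has been cleaned and its retainer ring only run in by hand. Take the two-pin spanner from its stand, engage its pins in the ring's two holes and turn the ring clockwise until it is fully home against its stop. Then put the spanner back upright in its stand, pins down and fully seated, and leave the other things where they are.

Things in the scene. Friction and masses are not known exactly. Their poses are not given: they have to be found in the camera images.
- analyser: Bench leaf analyser, fixed: white housing 200 (x) x 150 (y) x 44 mm, sloping keypad and display at its front (-x of its own frame). On its top, 35 mm towards +x from its middle, stands a round dark measuring head. Origin: centre of the underside, on the worktop.
- head_rim (a point): Centre of the measuring head's rim, 64 mm above the worktop. The dark head is 88 mm across, with a flat-bottomed bore 61 mm across and 12 mm deep that holds the retainer ring over a glass window. A short white witness line is on the rim, on the side towards the keypad. Axes as analyser.
- ring_face (a point): Centre of the retainer ring's top face: flat aluminium ring, 59 mm outside, 29 mm inside, 8 mm thick, in the head's bore; when home its face is 3 mm below the rim. Two through holes, 7 mm wide with a 1.2 mm chamfer, 42 mm apart, lie on this point's x axis, 21 mm either side; z is up. It turns and rises with the ring. A black mark on the face meets the witness line when home.
- ring (a joint): Turn of the retainer ring on its coarse multi-start thread, rad: 0 = fully home against a hard stop, growing counter-clockwise seen from above as it is unscrewed (starts 0.55 to 1.05). It sinks 2.2 mm per radian turned clockwise. Turning takes about 0.16 N m; it stays where it is left, and at the stop the torque rises sharply.
- spanner: Steel two-pin spanner, loose, 240 g, 84 mm tall, standing pins down in its stand. Origin: midway between the pin tips; z up along the stem; x along the line of the pins. Pins 4.6 mm thick, 42 mm apart, 7 mm long, tapered to 2.8 mm; above them a crossbar 52 (x) x 14 (y) mm from z = 7 to 21 mm, then a 10 mm stem. Half a turn about z changes nothing.
- spanner_grip (a point): Centre of the spanner's T-handle, 73 mm above the pin tips; axes as spanner. The handle is a flat-sided bar, 76 (x) x 12 (y) x 22 (z) mm, parallel to the line of the pins. Grip it across its 12 mm thickness (y).
- stand: Stand of the spanner, fixed: aluminium base plate 112 (x) x 46 (y) x 6 mm with a black block 73 x 34 mm, 33 mm high, with an open pocket 57 (x) x 18 (y) mm, its rim flared 4.5 mm. The spanner's crossbar rests on ledges in the pocket, 15 mm above the worktop, the pins in a 9 mm wide trench between them, along the stand's x axis, either way round. Origin: centre of the underside.
- stand_seat (a point): Where the spanner's origin is when it is seated in the stand (8 mm above the worktop, middle of the pocket); axes as stand.
- air_blower: Lime rubber bulb blower, 142 x 70 x 70 mm, loose bystander. Origin: centre of its underside.
- spare_dish_1: Empty aluminium dish, 103 mm across, 9 mm high, loose bystander. Origin: centre of its underside.
- scoop: Small steel scoop, 140 x 44 x 22 mm, loose bystander. Origin: centre of its underside.
- weight_case: Brown weight case, 72 x 115 x 42 mm, loose bystander. Origin: centre of its underside.
- sample_tin_2: Round silver sample tin, 64 mm across, 48 mm high, loose bystander. Origin: centre of its underside.

How it is judged:
On the way, in this order (a step that is already met when the one before it is completed fails the run):
1. the spanner stands in the ring's holes: both pins at least 3 mm below the ring's face (z of spanner in the frame of ring_face below -0.003 m and horizontal distance between spanner and ring_face below 0.005 m and angle between the x axis of spanner and the x axis of ring_face, either way round below 0.2 rad and angle between spanner's own z axis and vertical below 0.15 rad and value of joint ring above 0.15 rad), for 0.2 s.
2. the ring is home, turned by the spanner, whose pins are still in the holes (z of spanner in the frame of ring_face below -0.0015 m and horizontal distance between spanner and ring_face below 0.005 m and angle between the x axis of spanner and the x axis of ring_face, either way round below 0.2 rad and value of joint ring below 0.08 rad), for 0.1 s.
At the end, for the whole second after the job is handed in: The ring is within 0.08 rad of its stop, and the spanner stands released and at rest in its stand, pins down, within 6 mm sideways and 4 mm in height of its seat and within 0.15 rad of upright (value of joint ring below 0.08 rad and horizontal distance between spanner and stand_seat below 0.006 m and z of spanner in the frame of stand_seat between -0.004 and 0.004 m and angle between spanner's own z axis and vertical below 0.15 rad and linear speed of spanner below 0.03 m/s and angular speed of spanner below 0.3 rad/s); the robot touches nothing.
It fails at once if a bystander (blower, dish, scoop, weight case, silver tin) is moved more than 30 mm (distance of any of air_blower, spare_dish_1, scoop, weight_case, sample_tin_2 from where it was at the start of the episode above 0.03 m).
It also fails if it takes over 54 s, if anything falls off the work surface, if the arm or the gripper's body presses on something with over 40 N, if the wrist force passes 120 N, or if a joint passes its speed limit or range.

ROBOT

A 6-joint arm with a two-finger parallel gripper is mounted at the origin on a cart in front of the work surface, level with it; the furniture and walls round the work are solid. World frame = base frame: x ahead of the robot, y to its left, z up, the work surface at z = 0. Lengths are in m, angles in rad, forces in N, time in s.
With the tool pointing down it reaches from about 0.35 to 1 m from the base axis. Payload 7.1 kg.
Tool frame: the origin (TCP) lies where the fingers leave the gripper's body, on its centre line; the fingertips stand 73 mm ahead of it and the grasp point (between the pads) lies 54 mm ahead of it; z points along the fingers, y is the line along which they close (so a half turn about z gives the same grasp; the last joint's range is limited). The gripper opens to 85 mm and grips with 20 to 120 N. Pads are 22 mm wide; open, the fingers measure 114 mm over their backs; the gripper's body (76 mm by 85 mm) begins 54 mm behind the grasp point. The pads swing forward as they close: fully open they stand 13 mm farther back than shut.
Start: joints at [-1.221, 0.423, 1.63, -0, 1.089, -0.019], TCP at [0.225, -0.583, 0.304] pointing down, gripper open.
Joint ranges: [-3, 3], [-0.9, 2.11], [0.09, 2.58], [-1.31, 4.45], [0.11, 2.69], [-2.54, 2.54]. Speed limits (rad/s): [2.39, 2.39, 3.01, 3.14, 3.14, 3.14].

INTERFACE

Orientations are given as a 3x3 rotation matrix whose columns are the frame's x, y, z axes.
In Python, from rig import manip, vision, ticket gives the robot as it stands.
- The arm moves only by the tool step_arm, never from a script. Its argument "rows" is a list of rows, each a list of 3 entries, a list of its own where there are three numbers: the shift along the tool's x, y, z scaled (see below), then the turn, a rotation vector about the tool's x, y, z scaled (see below), then the opening, from 0 (shut) to 1 (fully open). In form: [[[dx, dy, dz], [rx, ry, rz], grip], ...]. A call has 1 to 5 rows; each row is the pose to reach, as a shift and turn from the pose commanded when the call began, along the tool's axes at that moment; what a row does not reach only later rows make up. The controller multiplies each number of a shift by 0.4 m and each number of a turn by pi/2 rad. A row lasts 1/8 s, in which the tool goes at most 62.5 mm and 10.7 degrees, less where a joint would pass 70% of its speed; a pose out of reach is approached as far as the arm can. A call with a number of a shift or a turn outside -1 to 1 is refused whole. A call with a gripper value outside its range is refused whole. The fingers move at their own pace and stop on an object; "newtons" is the grip in N (left out, the last holds). Time passes only in rows, so rows that repeat a pose let the fingers close. It gives the time, the measured TCP pose, the force, the opening and the grip force at its end, in the units of the state.
- manip.sense(): the state, without advancing time (a new reading comes with each control period).
- vision.capture(name): name is "side" or "top"; returns a dict with "frame" (420x560x3 uint8, red, green, blue), "z_map" (420x560 float32, m along the optical axis (not along the pixel's ray), 0 where there is no reading), "vfov" (degrees; the focal length in pixels is half the picture's height over the tangent of half this angle, whatever the lens; pixels are square), "cx", "cy" (the principal point, pixels), "rvec" (rotation vector, rad) and "tvec" (3), from world to camera coordinates, as OpenCV has them. Camera axes: x right, y down, z forward; pixel columns grow to the right and rows downward; lengths in m; the calibration is good to about 2 mm. A picture is of the moment at which its call begins.
- ticket.job_done(): hands the job in; it is judged then, once.
The state is a dict: "clock": time; "joint_positions": joint angles; "joint_velocities": joint speeds; "tau": joint torques, N m; "tcp_pos": TCP position; "tool_rot": TCP orientation; "wrist_force": force on the tool from outside, world axes, zero at the start; "ft_torque": the same for the moment, N m; "finger_gap": finger opening in m; "grasp_force": force on a finger pad.
Only numpy, scipy, OpenCV 4.12 (cv2) and the standard library are available. Lean on these libraries where they do the work, as an engineer would, in place of code of your own. Each camera call takes 0.05 s, during which the arm holds its last target. There are 200 camera calls.

## Working session

There is one attempt and no reset: what is moved stays moved. The work goes in short steps, Python scripts to look and compute and a tool call to move; the robot and the scene stay as the last step left them, time stands still between calls to the robot, and variables do not carry over. Pictures are saved under pics/ and viewed, at most 10 in all, crops included, and the job is handed in when it is done.

Besides the shell and the picture viewer there is one more tool, called after ">>>" as name(argument=value, ...) on one line, values as JSON. step_arm: Moves the arm, as the interface text tells. Its arguments: {"type":"object","properties":{"rows":{"type":"array"},"newtons":{"type":"number"}},"required":["rows"]}

```bash
mkdir -p pics; cat > h.py <<'E'
import numpy as np, cv2
from rig import manip, vision, ticket
def cam(n):
    c=vision.capture(n); h=c["frame"].shape[0]
    f=h/2/np.tan(np.radians(c["vfov"])/2)
    c["K"]=np.array([[f,0,c["cx"]],[0,f,c["cy"]],[0,0,1]])
    c["R"]=cv2.Rodrigues(np.array(c["rvec"],float))[0]; c["t"]=np.array(c["tvec"],float).ravel(); return c
def save(c,p,crop=None,s=1):
    im=c["frame"][:,:,::-1]
    if crop: x0,y0,x1,y1=crop; im=im[y0:y1,x0:x1]
    cv2.imwrite(p,cv2.resize(im,None,fx=s,fy=s,interpolation=cv2.INTER_CUBIC))
def ray(c,u,v):
    d=c["R"].T@np.linalg.solve(c["K"],[u,v,1.0]); return -c["R"].T@c["t"],d
def onz(c,u,v,z):
    o,d=ray(c,u,v); return o+d*(z-o[2])/d[2]
def world(c):
    h,w=c["z_map"].shape; v,u=np.mgrid[:h,:w]; Z=c["z_map"]
    P=np.stack([(u-c["cx"])/c["K"][0,0]*Z,(v-c["cy"])/c["K"][0,0]*Z,Z],-1)
    W=(P-c["t"])@c["R"]; W[Z==0]=np.nan; return W
def proj(c,p): 
    q=c["K"]@(c["R"]@np.array(p,float)+c["t"]); return q[:2]/q[2]
E
python3 - <<'E'
from h import *
for n in("top","side"):
    c=cam(n); save(c,f"pics/{n}0.png",s=1.4); print(n,-c["R"].T@c["t"],c["R"][2],c["K"][0,0])
s=manip.sense(); print({k:np.round(v,4).tolist() for k,v in s.items()})
E
```

```text
top [ 0.3510119  -0.01901839  1.20562899] [ 0.10366074  0.02283367 -0.99435058] 437.7202206192737
side [0.05113154 0.81990048 0.86926724] [ 0.34255074 -0.6705813  -0.65801193] 513.465200163274
{'clock': 0.1, 'joint_positions': [-1.221, 0.4238, 1.6306, -0.0, 1.0886, -0.019], 'joint_velocities': [-0.0009, -0.0011, -0.0015, 0.0005, -0.0, 0.0009], 'tau': [-0.0009, -55.8427, -28.2445, 0.0, 0.003, 0.0], 'tcp_pos': [0.2252, -0.5826, 0.3032], 'tool_rot': [[0.9327, 0.3605, -0.0005], [0.3605, -0.9327, 0.0013], [0.0, -0.0014, -1.0]], 'wrist_force': [-1.0416, -0.006, -0.343], 'ft_torque': [0.0129, -0.0579, 0.0079], 'grasp_force': 0.0, 'finger_gap': 0.0854}
```

View pics/top0.png

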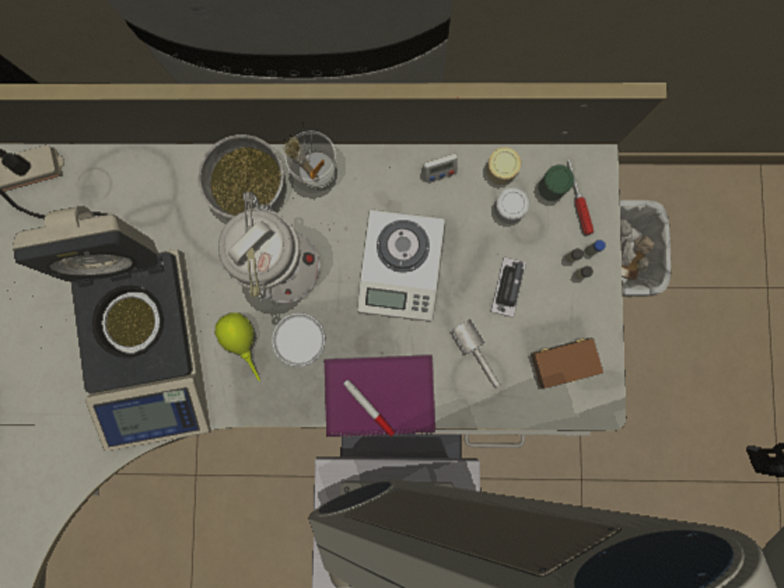

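View pics/side0.png

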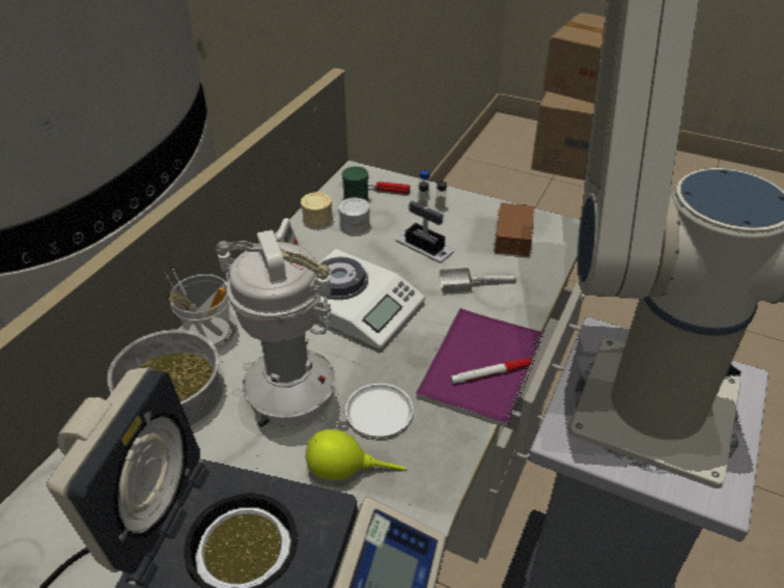

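The top view shows the head at about (403,244) and the stand with the spanner at (508,286) in the scaled picture. The side view shows them at (342,275) and (425,230). I'll measure both.

```bash
python3 - <<'E'
from h import *
c=cam("top"); W=world(c); np.set_printoptions(precision=4,suppress=True)
a=c["frame"][140:210,250:325]; b=c["frame"][175:235,340:390]
cv2.imwrite("pics/c1.png",np.hstack([cv2.resize(a,(450,420),interpolation=cv2.INTER_CUBIC),cv2.resize(b,(350,420),interpolation=cv2.INTER_CUBIC)])[:,:,::-1])
def comp(m,u0,v0,u1,v1):
    M=np.zeros(m.shape,bool); M[v0:v1,u0:u1]=m[v0:v1,u0:u1]; return M
Z=W[:,:,2]
def rep(n,M):
    P=W[M][:,:2].astype(np.float32); r=cv2.minAreaRect(P); print(n,M.sum(),r, 'medz',np.median(Z[M]),'mean',P.mean(0))
rep("handle",comp((Z>.07)&(Z<.1),335,170,400,240))
rep("stand blk",comp((Z>.025)&(Z<.045),335,170,400,240))
rep("stand plate",comp((Z>.003)&(Z<.07),335,170,400,240))
rep("analyser top",comp((Z>.04)&(Z<.048),245,140,330,240))
rep("head",comp((Z>.058)&(Z<.07),260,140,320,210))
rep("ring?",comp((Z>.054)&(Z<.0575)|0,268,150,310,200)) if 0 else None
print("table",np.nanmedian(Z[240:260,320:340]))
# grinder & neighbours heights
for n,(u,v) in dict(grinder=(184,176),fingers=(363,204)).items(): print(n,W[v-3:v+4,u-3:u+4].reshape(-1,3).max(0))
M=comp(Z>.1,150,90,260,300);print("tall near", W[M].min(0),W[M].max(0))
E
```

```text
handle 161 ((0.48300138115882874, -0.2154761403799057), (0.013062786310911179, 0.07483560591936111), 76.81041717529297) medz 0.09105129390384731 mean [ 0.483  -0.2143]
stand blk 184 ((0.48344552516937256, -0.21549974381923676), (0.03439779579639435, 0.07251080870628357), 75.97219848632812) medz 0.030621802132920345 mean [ 0.4824 -0.2106]
stand plate 882 ((0.4836811423301697, -0.2266596555709839), (0.17725537717342377, 0.1930314004421234), 89.31939697265625) medz 0.005946397551449817 mean [ 0.4761 -0.2135]
analyser top 1924 ((0.5382370948791504, -0.006009459495544434), (0.1485527604818344, 0.16646598279476166), 83.210205078125) medz 0.04378786353467504 mean [ 0.5374 -0.0061]
head 734 ((0.5565451383590698, -0.008103229105472565), (0.08575188368558884, 0.08645406365394592), 25.127050399780273) medz 0.06316306920972092 mean [ 0.5568 -0.0083]
table 0.0009385296457799616
grinder [0.522  0.2231 0.3   ]
fingers [ 0.4916 -0.2036  0.0934]
tall near [0.4358 0.158  0.1004] [0.7668 0.2852 0.3058]
```

View pics/c1.png

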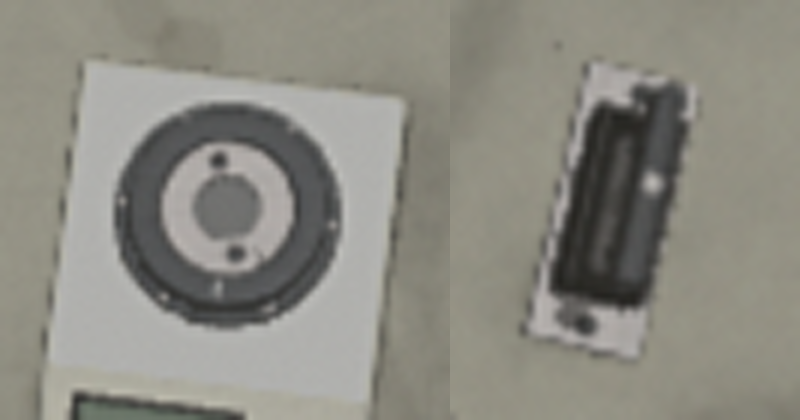

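The crop shows the ring's holes at about (286.5,166.7) and (289.2,182.2) full-frame, the witness line at (286.5,188) and a faint black mark at (293,182.5). That puts the mark about 37° from home. The handle lies along −13° and its pose agrees with the stand block.

```bash
cat > ring.py <<'E'
from h import *
np.set_printoptions(precision=4,suppress=True)
c=cam("top"); s=8
g=cv2.cvtColor(c["frame"],cv2.COLOR_RGB2GRAY)[150:205,262:312]; G=cv2.resize(g,None,fx=s,fy=s,interpolation=cv2.INTER_CUBIC)
px=lambda x,y:(262+(x+.5)/s-.5,150+(y+.5)/s-.5)
_,B=cv2.threshold(G,160,255,0); n,L,S,C=cv2.connectedComponentsWithStats(B)
ctr=np.array([286.5+1.3-262,174.5-150])*s
i=min([k for k in range(1,n) if 5000<S[k,4]<40000 and S[k,2]<240],key=lambda k:np.hypot(*(C[k]-ctr)))
cs,_=cv2.findContours((L==i).astype(np.uint8),cv2.RETR_EXTERNAL,cv2.CHAIN_APPROX_NONE)
e=cv2.fitEllipse(cv2.convexHull(max(cs,key=len))); z=.0625; P0=onz(c,*px(*e[0]),z); print("ring ellipse",e,P0)
yy,xx=np.mgrid[:G.shape[0],:G.shape[1]]
H=[]
for (u,v) in((286.5,166.7),(289.2,182.2)):
    x,y=(u-262+.5)*s,(v-150+.5)*s
    m=(np.hypot(xx-x,yy-y)<2.0*s); w=np.clip(150-G.astype(float),0,None)*m
    q=px((w*xx).sum()/w.sum(),(w*yy).sum()/w.sum()); H.append(onz(c,*q,z)); print("hole",q,H[-1])
d=H[0]-H[1]; print("sep",np.hypot(*d[:2]),"ang",np.degrees(np.arctan2(d[1],d[0])),"mid",(H[0]+H[1])/2)
W=world(c); Z=W[:,:,2]; M=np.zeros(Z.shape,bool); M[140:210,260:320]=(Z[140:210,260:320]>.058)&(Z[140:210,260:320]<.07)
q=cv2.minEnclosingCircle(W[M][:,:2].astype(np.float32)); print("head circle depth",q)
E
python3 ring.py; python3 - <<'E'
from h import *
c=cam("side"); W=world(c)
for n,p in dict(ring=(.5575,-.008,.0625),handle=(.483,-.2155,.08),plate=(.483,-.2155,0.006)).items(): print(n,proj(c,p))
Z=W[:,:,2];M=np.zeros(Z.shape,bool);M[130:190,280:330]=(Z[130:190,280:330]>.07)&(Z[130:190,280:330]<.1)
print(cv2.minAreaRect(W[M][:,:2].astype(np.float32)),M.sum(),W[M].min(0),W[M].max(0))
E
```

```text
ring ellipse ((203.05691528320312, 195.96775817871094), (157.91571044921875, 163.93075561523438), 17.318037033081055) [ 0.5571 -0.0068  0.0625]
hole (np.float64(286.07483354304287), np.float64(166.49775654468561)) [ 0.5774 -0.0044  0.0625]
hole (np.float64(288.8926278558716), np.float64(181.84853664959502)) [ 0.5362 -0.0121  0.0625]
sep 0.04184786566221996 ang 10.630719195569524 mid [ 0.5568 -0.0083  0.0625]
head circle depth ((0.5570182800292969, -0.008265692740678787), 0.04391679912805557)
ring [242.25983632 195.05020193]
handle [304.51808081 152.59344776]
plate [303.72457394 174.74011891]
((0.48573505878448486, -0.21639136970043182), (0.020414059981703758, 0.07698856294155121), 76.50525665283203) 210 [ 0.44865729 -0.231482    0.07018289] [ 0.5235531  -0.19851494  0.0958771 ]
```

Ring centre is (0.557,−0.008) from three agreeing measures; the hole separation of 41.8 mm and the sizes check out. The spanner is at (0.483,−0.2155), heading about −13.5°.

```bash
cat > go.py <<'E'
import sys; from h import *
from scipy.spatial.transform import Rotation as Ro
x,y,z,h=map(float,sys.argv[1:5]); h=np.radians(h)
s=manip.sense(); R=np.array(s["tool_rot"]); p=np.array(s["tcp_pos"])
T=np.array([[np.cos(h),np.sin(h),0],[np.sin(h),-np.cos(h),0],[0,0,-1]])
print("t",s["clock"],"tcp",p.round(4),"head",np.degrees(np.arctan2(R[1,0],R[0,0])).round(2),"F",np.round(s["wrist_force"],1),"M",np.round(s["ft_torque"],2),"gap",round(s["finger_gap"],4),"q",np.round(s["joint_positions"],2))
print("shift",(R.T@(np.array([x,y,z])-p)/.4).round(4),"turn",(Ro.from_matrix(R.T@T).as_rotvec()/(np.pi/2)).round(4))
E
python3 go.py .483 -.2155 .25 -13.5
```

```text
t 0.25 tcp [ 0.2253 -0.5828  0.3035] head 21.13 F [-0.6  0.3  0.8] M [-0.02  0.04  0.  ] gap 0.0853 q [-1.22  0.42  1.63 -0.    1.09 -0.02]
shift [ 0.932  -0.624   0.1343] turn [-5.000e-04  2.000e-04  3.848e-01]
```

>>> step_arm(rows=[[[0.932,-0.624,0.134],[0,0,0.385],1],[[0.932,-0.624,0.134],[0,0,0.385],1],[[0.932,-0.624,0.134],[0,0,0.385],1],[[0.932,-0.624,0.134],[0,0,0.385],1],[[0.932,-0.624,0.134],[0,0,0.385],1]], newtons=60)

```text
clock: 0.88
tcp_pos: [0.4017, -0.3317, 0.2674]
tool_rot: [[0.972, -0.235, 0.0], [-0.235, -0.972, -0.0], [0.001, 0.0, -1.0]]
wrist_force: [1.3, -0.0, -0.2]
finger_gap: 0.0856
grasp_force: 0.0
```

```bash
python3 go.py .483 -.2155 .25 -13.5
```

```text
t 0.875 tcp [ 0.4017 -0.3317  0.2674] head -13.58 F [ 1.3 -0.  -0.2] M [-0.07  0.02 -0.04] gap 0.0856 q [-0.71  0.32  1.89  0.    0.93  1.09]
shift [ 0.1294 -0.3302  0.0436] turn [ 0.0002 -0.0004 -0.0009]
```

>>> step_arm(rows=[[[0.129,-0.33,0.044],[0,0,0],1],[[0.129,-0.33,0.044],[0,0,0],1],[[0.129,-0.33,0.044],[0,0,0],1],[[0.129,-0.33,0.044],[0,0,0],1],[[0.129,-0.33,0.044],[0,0,0],1]])

```text
clock: 1.5
tcp_pos: [0.4813, -0.218, 0.25]
tool_rot: [[0.972, -0.235, -0.0], [-0.235, -0.972, -0.0], [-0.0, 0.0, -1.0]]
wrist_force: [0.0, 0.1, 0.1]
finger_gap: 0.0853
grasp_force: 0.0
```

```bash
python3 go.py .483 -.2155 .135 -13.5
```

```text
t 1.5 tcp [ 0.4813 -0.218   0.25  ] head -13.57 F [0.  0.1 0.1] M [-0.05 -0.07  0.01] gap 0.0853 q [-0.45  0.36  1.88 -0.    0.9   1.36]
shift [ 0.0028 -0.0071  0.2875] turn [ 0.0002  0.     -0.0008]
```

>>> step_arm(rows=[[[0.003,-0.007,0.1],[0,0,0],1],[[0.003,-0.007,0.2],[0,0,0],1],[[0.003,-0.007,0.287],[0,0,0],1],[[0.003,-0.007,0.287],[0,0,0],1],[[0.003,-0.007,0.287],[0,0,0],1]])

```text
clock: 2.12
tcp_pos: [0.4838, -0.2157, 0.1361]
tool_rot: [[0.972, -0.235, 0.001], [-0.235, -0.972, -0.001], [0.001, 0.0, -1.0]]
wrist_force: [-0.0, -0.0, 1.4]
finger_gap: 0.0855
grasp_force: 0.0
```

```bash
python3 - <<'E'
from h import *
c=cam("side"); save(c,"pics/s1.png",crop=(230,60,400,200),s=4.5)
E
python3 go.py .483 -.2155 .135 -13.5
```

```text
t 2.175 tcp [ 0.4842 -0.2156  0.1366] head -13.58 F [ 0.3 -0.3  1. ] M [ 0.    0.03 -0.02] gap 0.0855 q [-0.44  0.54  1.93 -0.    0.66  1.37]
shift [-0.0029  0.0003  0.0039] turn [ 0.0003 -0.0015 -0.0009]
```

View pics/s1.png

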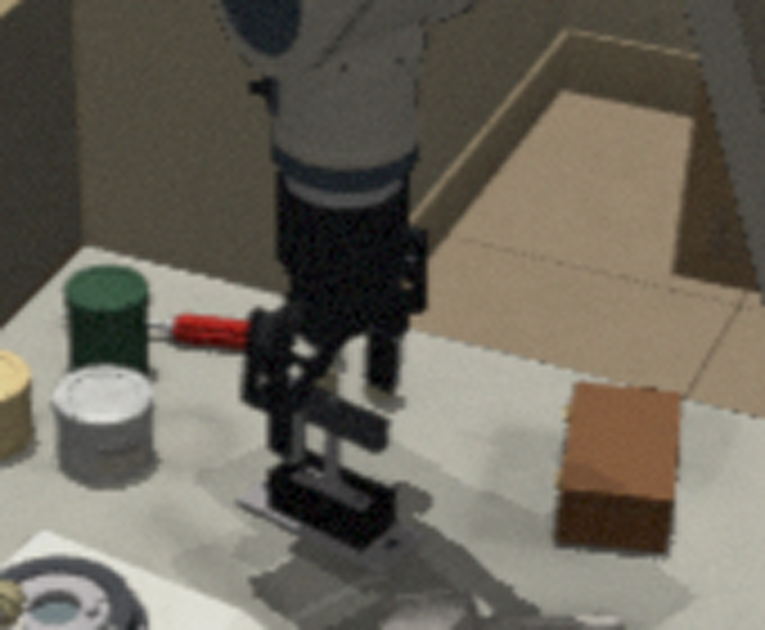

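The fingers straddle the handle: one pad is at about (280,430) and the other at (385,370) in the crop, with the handle bar between them. I'll close now.

>>> step_arm(rows=[[[0,0,0],[0,0,0],0],[[0,0,0],[0,0,0],0],[[0,0,0],[0,0,0],0],[[0,0,0],[0,0,0],0],[[0,0,0],[0,0,0],0]], newtons=80)

```text
clock: 2.8
tcp_pos: [0.4838, -0.2147, 0.1354]
tool_rot: [[0.972, -0.234, 0.0], [-0.234, -0.972, -0.0], [0.0, 0.0, -1.0]]
wrist_force: [-1.2, -0.1, 4.7]
finger_gap: 0.0105
grasp_force: 78.5
```

>>> step_arm(rows=[[[0,0,0],[0,0,0],0],[[0,0,0],[0,0,0],0],[[0,0,0],[0,0,0],0]])

```text
clock: 3.18
tcp_pos: [0.4838, -0.2147, 0.1354]
tool_rot: [[0.972, -0.234, 0.0], [-0.234, -0.972, -0.0], [0.001, 0.0, -1.0]]
wrist_force: [-0.5, -0.8, 5.2]
finger_gap: 0.0111
grasp_force: 78.6
```

```bash
python3 go.py .483 -.2155 .25 -13.5
```

```text
t 3.175 tcp [ 0.4838 -0.2147  0.1354] head -13.52 F [-0.5 -0.8  5.2] M [-0.01  0.09  0.01] gap 0.0111 q [-0.44  0.55  1.93  0.    0.66  1.37]
shift [-0.0013  0.0025 -0.2866] turn [ 0.0001 -0.0003 -0.0002]
```

>>> step_arm(rows=[[[0,0,-0.05],[0,0,0],0],[[0,0,-0.15],[0,0,0],0],[[0,0,-0.25],[0,0,0],0],[[0,0,-0.285],[0,0,0],0],[[0,0,-0.285],[0,0,0],0]])

```text
clock: 3.8
tcp_pos: [0.4836, -0.2145, 0.249]
tool_rot: [[0.972, -0.234, 0.001], [-0.234, -0.972, -0.0], [0.001, 0.0, -1.0]]
wrist_force: [-0.2, 0.7, -3.6]
finger_gap: 0.0107
grasp_force: 78.4
```

```bash
python3 go.py .557 -.0082 .225 10.6
```

```text
t 3.8 tcp [ 0.4836 -0.2145  0.249 ] head -13.52 F [-0.2  0.7 -3.6] M [0.03 0.   0.  ] gap 0.0107 q [-0.44  0.36  1.88  0.    0.9   1.37]
shift [ 0.0579 -0.5445  0.06  ] turn [ 2.00e-04 -4.00e-04 -2.68e-01]
```

>>> step_arm(rows=[[[0.058,-0.544,0.06],[0,0,-0.268],0],[[0.058,-0.544,0.06],[0,0,-0.268],0],[[0.058,-0.544,0.06],[0,0,-0.268],0],[[0.058,-0.544,0.06],[0,0,-0.268],0],[[0.058,-0.544,0.06],[0,0,-0.268],0]])

```text
clock: 4.42
tcp_pos: [0.5564, -0.0062, 0.2224]
tool_rot: [[0.982, 0.187, -0.004], [0.187, -0.982, 0.0], [-0.004, -0.001, -1.0]]
wrist_force: [-0.7, -1.1, -2.7]
finger_gap: 0.0107
grasp_force: 78.8
```

>>> step_arm(rows=[[[0,0,0],[0,0,0],0],[[0,0,0],[0,0,0],0]])

```text
clock: 4.68
tcp_pos: [0.5564, -0.0095, 0.2244]
tool_rot: [[0.983, 0.183, -0.001], [0.183, -0.983, -0.0], [-0.001, -0.0, -1.0]]
wrist_force: [0.4, -0.5, -2.5]
finger_gap: 0.011
grasp_force: 78.8
```

```bash
python3 go.py .557 -.0082 .212 10.6
python3 - <<'E'
from h import *
c=cam("side"); save(c,"pics/s2.png",crop=(190,100,310,230),s=4.5); print(proj(c,(.557,-.0082,.0625)))
W=world(c);Z=W[:,:,2]
s=manip.sense(); p=np.array(s["tcp_pos"])
# spanner points: below fingertips
M=(abs(W[:,:,0]-p[0])<.05)&(abs(W[:,:,1]-p[1])<.05)&(Z>.075)&(Z<.135)
P=W[M]; print(M.sum(),P.min(0),P.max(0))
B=P[(P[:,2]<.12)]; print(cv2.minAreaRect(B[:,:2].astype(np.float32)))
E
```

```text
t 4.675 tcp [ 0.5564 -0.0095  0.2244] head 10.52 F [ 0.4 -0.5 -2.5] M [ 0.    0.07 -0.03] gap 0.011 q [-0.04  0.43  1.84 -0.    0.87  1.35]
shift [ 0.0021 -0.0028  0.0311] turn [-0.0001  0.0008 -0.0009]
[242.4777339 195.0598256]
173 [ 0.53305073 -0.01822528  0.09894862] [0.58540411 0.0048194  0.13477707]
((0.5589931607246399, -0.009248604997992516), (0.05182521790266037, 0.020547540858387947), 14.237889289855957)
```

View pics/s2.png

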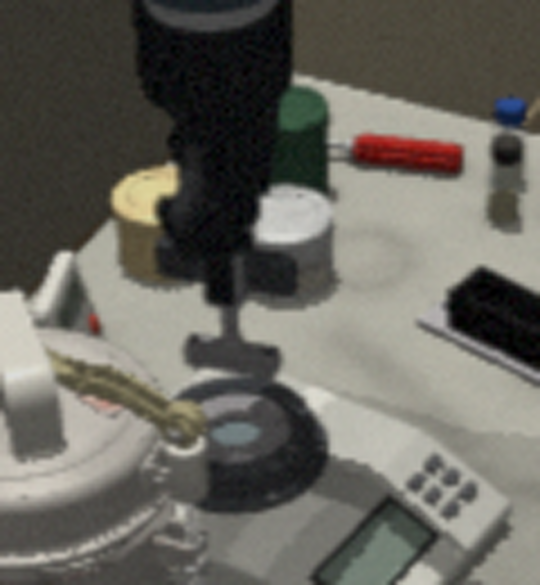

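The spanner hangs upright over the head, crossbar at about (232,350) in the crop and ring centre at (237,430). The side camera's x bias is +2.6 mm, as it also was at the stand, so the offsets agree. I'll go down to just above contact.

>>> step_arm(rows=[[[0.002,-0.003,0.035],[0,0,0],0],[[0.002,-0.003,0.07],[0,0,0],0],[[0.002,-0.003,0.073],[0,0,0],0],[[0.002,-0.003,0.073],[0,0,0],0],[[0.002,-0.003,0.073],[0,0,0],0]])

```text
clock: 5.35
tcp_pos: [0.5579, -0.0071, 0.1962]
tool_rot: [[0.983, 0.184, 0.001], [0.184, -0.983, -0.0], [0.001, 0.0, -1.0]]
wrist_force: [-0.3, 0.6, -2.2]
finger_gap: 0.011
grasp_force: 78.7
```

```bash
python3 go.py .5573 -.0082 .184 10.6
```

```text
t 5.35 tcp [ 0.5579 -0.0071  0.1962] head 10.6 F [-0.3  0.6 -2.2] M [ 0.02 -0.03 -0.  ] gap 0.011 q [-0.03  0.47  1.85  0.    0.82  1.35]
shift [-0.0019  0.0024  0.0304] turn [ 0.0001 -0.0004  0.    ]
```

>>> step_arm(rows=[[[-0.001,0.001,0.008],[0,0,0],0],[[-0.001,0.001,0.016],[0,0,0],0],[[-0.001,0.001,0.022],[0,0,0],0],[[-0.001,0.001,0.022],[0,0,0],0]])

```text
clock: 5.85
tcp_pos: [0.5571, -0.0076, 0.1868]
tool_rot: [[0.983, 0.184, -0.0], [0.184, -0.983, 0.0], [-0.0, -0.0, -1.0]]
wrist_force: [-0.4, 0.7, -1.9]
finger_gap: 0.0112
grasp_force: 78.8
```

```bash
python3 go.py .5573 -.0082 .184 10.6
```

```text
t 5.85 tcp [ 0.5571 -0.0076  0.1868] head 10.6 F [-0.4  0.7 -1.9] M [ 0.    0.08 -0.06] gap 0.0112 q [-0.03  0.49  1.86 -0.    0.8   1.35]
shift [0.0002 0.0016 0.0071] turn [-0.0001  0.0003  0.    ]
```

>>> step_arm(rows=[[[0,0.001,0.004],[0,0,0],0],[[0,0.001,0.008],[0,0,0],0],[[0,0.001,0.008],[0,0,0],0]])

```text
clock: 6.22
tcp_pos: [0.5572, -0.008, 0.1837]
tool_rot: [[0.983, 0.184, -0.0], [0.184, -0.983, 0.0], [-0.0, -0.0, -1.0]]
wrist_force: [-1.2, -0.3, -2.9]
finger_gap: 0.0108
grasp_force: 78.8
```

```bash
python3 go.py .5573 -.0082 .182 10.6
```

```text
t 6.225 tcp [ 0.5572 -0.008   0.1837] head 10.6 F [-1.2 -0.3 -2.9] M [-0.03  0.02 -0.02] gap 0.0108 q [-0.04  0.49  1.86  0.    0.79  1.35]
shift [0.0001 0.0005 0.0043] turn [-0.0001  0.0002 -0.    ]
```

>>> step_arm(rows=[[[0,0,0.002],[0,0,0],0],[[0,0,0.002],[0,0,0.04],0],[[0,0,0.003],[0,0,0.08],0],[[0,0,0.003],[0,0,0.12],0],[[0,0,0.003],[0,0,0.12],0]])

```text
clock: 6.85
tcp_pos: [0.5574, -0.0081, 0.1827]
tool_rot: [[1.0, -0.003, 0.0], [-0.003, -1.0, -0.0], [0.0, 0.0, -1.0]]
wrist_force: [0.5, -2.1, -2.7]
finger_gap: 0.0106
grasp_force: 79.0
```

```bash
python3 go.py .5573 -.0082 .182 -10
```

```text
t 6.85 tcp [ 0.5574 -0.0081  0.1827] head -0.15 F [ 0.5 -2.1 -2.7] M [-0.3  -0.06  0.11] gap 0.0106 q [-0.04  0.5   1.86 -0.    0.79  1.54]
shift [-0.0003  0.0002  0.0018] turn [ 2.000e-04 -1.000e-04  1.094e-01]
```

>>> step_arm(rows=[[[0,0,0.001],[0,0,0.06],0],[[0,0,0.001],[0,0,0.12],0],[[0,0,0.002],[0,0,0.18],0],[[0,0,0.002],[0,0,0.23],0],[[0,0,0.002],[0,0,0.23],0]])

```text
clock: 7.48
tcp_pos: [0.5575, -0.008, 0.182]
tool_rot: [[0.935, -0.355, 0.0], [-0.355, -0.935, -0.0], [0.0, -0.0, -1.0]]
wrist_force: [-0.6, -0.1, -2.1]
finger_gap: 0.0109
grasp_force: 78.8
```

```bash
python3 go.py .5573 -.0082 .182 -25
```

```text
t 7.475 tcp [ 0.5575 -0.008   0.182 ] head -20.79 F [-0.6 -0.1 -2.1] M [-0.08 -0.08  0.1 ] gap 0.0109 q [-0.04  0.5   1.86 -0.    0.79  1.9 ]
shift [-0.0002  0.0007 -0.0001] turn [-0.0001 -0.0002  0.0467]
```

Now small steps, watching for the torque rise at the stop.

>>> step_arm(rows=[[[0,0,0],[0,0,0.03],0],[[0,0,0],[0,0,0.06],0],[[0,0,0],[0,0,0.06],0]])

```text
clock: 7.85
tcp_pos: [0.5574, -0.0079, 0.1818]
tool_rot: [[0.898, -0.441, 0.0], [-0.441, -0.898, 0.0], [0.0, -0.0, -1.0]]
wrist_force: [1.0, -0.2, -3.1]
finger_gap: 0.0109
grasp_force: 78.7
```

```bash
python3 go.py .5573 -.0082 .182 -28
```

```text
t 7.85 tcp [ 0.5574 -0.0079  0.1818] head -26.16 F [ 1.  -0.2 -3.1] M [ 0.   -0.2   0.07] gap 0.0109 q [-0.04  0.5   1.86  0.    0.79  1.99]
shift [ 0.      0.0008 -0.0005] turn [-0.0001 -0.0001  0.0204]
```

>>> step_arm(rows=[[[0,0,0],[0,0,0.02],0],[[0,0,0],[0,0,0.035],0],[[0,0,0],[0,0,0.035],0]])

```text
clock: 8.22
tcp_pos: [0.5574, -0.0079, 0.1818]
tool_rot: [[0.871, -0.492, 0.0], [-0.492, -0.871, 0.0], [0.0, -0.0, -1.0]]
wrist_force: [1.9, 1.2, -4.3]
finger_gap: 0.0109
grasp_force: 78.5
```

```bash
python3 go.py .5573 -.0082 .182 -31
```

```text
t 8.225 tcp [ 0.5574 -0.0079  0.1818] head -29.45 F [ 1.9  1.2 -4.3] M [ 0.14 -0.25  0.07] gap 0.0109 q [-0.04  0.5   1.86  0.    0.79  2.05]
shift [ 0.0001  0.0007 -0.0004] turn [-0.0001 -0.      0.0172]
```

>>> step_arm(rows=[[[0,0,0],[0,0,0.02],0],[[0,0,0],[0,0,0.04],0],[[0,0,0],[0,0,0.04],0]])

```text
clock: 8.6
tcp_pos: [0.5574, -0.0079, 0.1819]
tool_rot: [[0.838, -0.546, 0.0], [-0.546, -0.838, 0.0], [-0.0, -0.0, -1.0]]
wrist_force: [1.3, 0.7, -4.9]
finger_gap: 0.0105
grasp_force: 78.5
```

```bash
python3 go.py .5573 -.0082 .182 -36
```

```text
t 8.6 tcp [ 0.5574 -0.0079  0.1819] head -33.08 F [ 1.3  0.7 -4.9] M [ 0.26 -0.31  0.16] gap 0.0105 q [-0.04  0.5   1.86  0.    0.79  2.11]
shift [ 0.0002  0.0007 -0.0003] turn [-0.0001  0.      0.0324]
```

>>> step_arm(rows=[[[0,0,0],[0,0,0.02],0],[[0,0,0],[0,0,0.04],0],[[0,0,0],[0,0,0.04],0]])

```text
clock: 8.98
tcp_pos: [0.5574, -0.0079, 0.1819]
tool_rot: [[0.803, -0.597, 0.0], [-0.597, -0.803, -0.0], [0.0, -0.0, -1.0]]
wrist_force: [1.3, 2.7, -4.3]
finger_gap: 0.0108
grasp_force: 78.8
```

```bash
python3 go.py .5573 -.0082 .182 -40
python3 - <<'E'
from h import *
c=cam("side"); save(c,"pics/s3.png",crop=(200,150,300,230),s=6)
E
```

```text
t 8.975 tcp [ 0.5574 -0.0079  0.1819] head -36.63 F [ 1.3  2.7 -4.3] M [ 0.4  -0.47  0.71] gap 0.0108 q [-0.04  0.5   1.86 -0.    0.79  2.17]
shift [ 0.0002  0.0008 -0.0003] turn [-0.     -0.0002  0.0375]
```

View pics/s3.png

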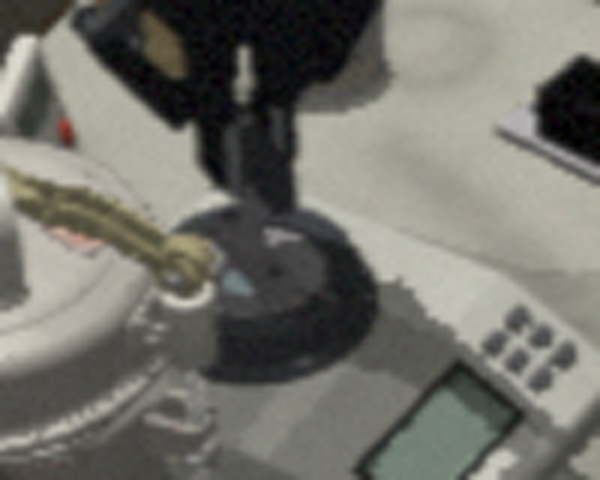

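The picture shows the crossbar lying end-on across the ring at about (265,240), pins in. The moment has jumped to 0.71 N m, which suggests the stop; one small push will confirm.

>>> step_arm(rows=[[[0,0,0],[0,0,0.012],0],[[0,0,0],[0,0,0.024],0],[[0,0,0],[0,0,0.024],0]])

```text
clock: 9.4
tcp_pos: [0.5574, -0.008, 0.1819]
tool_rot: [[0.779, -0.626, 0.0], [-0.626, -0.779, -0.0], [0.0, 0.0, -1.0]]
wrist_force: [2.4, 1.7, -5.6]
finger_gap: 0.0104
grasp_force: 80.9
```

```bash
python3 go.py .5573 -.0082 .182 -36
```

```text
t 9.4 tcp [ 0.5574 -0.008   0.1819] head -38.79 F [ 2.4  1.7 -5.6] M [ 0.41 -0.6   1.23] gap 0.0104 q [-0.04  0.5   1.86 -0.    0.79  2.21]
shift [ 0.0001  0.0006 -0.0002] turn [ 0.     -0.0002 -0.031 ]
```

The stop is confirmed: 1.23 N m with almost no rotation. I'll relax slightly and lift out.

>>> step_arm(rows=[[[0,0,0],[0,0,-0.025],0],[[0,0,-0.01],[0,0,-0.025],0],[[0,0,-0.04],[0,0,-0.025],0],[[0,0,-0.1],[0,0,-0.025],0],[[0,0,-0.17],[0,0,-0.025],0]])

```text
clock: 10.02
tcp_pos: [0.5566, -0.0083, 0.2509]
tool_rot: [[0.802, -0.598, -0.002], [-0.598, -0.802, 0.0], [-0.002, 0.001, -1.0]]
wrist_force: [-0.8, -0.0, -3.7]
finger_gap: 0.0109
grasp_force: 80.5
```

```bash
python3 go.py .4838 -.2147 .25 -13.5
```

```text
t 10.025 tcp [ 0.5566 -0.0083  0.2509] head -36.69 F [-0.8 -0.  -3.7] M [ 0.04 -0.05 -0.  ] gap 0.0109 q [-0.04  0.39  1.82  0.    0.93  2.17]
shift [0.1624 0.5226 0.0025] turn [ 0.0004  0.0012 -0.2577]
```

>>> step_arm(rows=[[[0.162,0.522,0],[0,0,-0.258],0],[[0.162,0.522,0],[0,0,-0.258],0],[[0.162,0.522,0],[0,0,-0.258],0],[[0.162,0.522,0],[0,0,-0.258],0],[[0.162,0.522,0],[0,0,-0.258],0]])

```text
clock: 10.65
tcp_pos: [0.4837, -0.2169, 0.2508]
tool_rot: [[0.972, -0.237, -0.0], [-0.237, -0.972, -0.0], [-0.0, 0.0, -1.0]]
wrist_force: [-0.1, -0.6, -3.0]
finger_gap: 0.0109
grasp_force: 80.6
```

>>> step_arm(rows=[[[0,0,0],[0,0,0],0],[[0,0,0],[0,0,0],0]])

```text
clock: 10.9
tcp_pos: [0.4852, -0.2134, 0.2501]
tool_rot: [[0.973, -0.23, -0.0], [-0.23, -0.973, 0.0], [-0.0, -0.0, -1.0]]
wrist_force: [-0.9, -0.1, -2.2]
finger_gap: 0.0105
grasp_force: 80.6
```

```bash
python3 go.py .4838 -.2147 .175 -13.5; python3 - <<'E'
from h import *
c=cam("top"); save(c,"pics/t2.png",crop=(262,150,312,205),s=9)
s=manip.sense(); p=np.array(s["tcp_pos"])
c=cam("side");W=world(c);Z=W[:,:,2]
M=(abs(W[:,:,0]-p[0])<.05)&(abs(W[:,:,1]-p[1])<.05)&(Z>p[2]-.125)&(Z<p[2]-.104)
P=W[M]; print(M.sum(),cv2.minAreaRect(P[:,:2].astype(np.float32)))
E
```

```text
t 10.9 tcp [ 0.4852 -0.2134  0.2501] head -13.3 F [-0.9 -0.1 -2.2] M [-0.01 -0.04  0.02] gap 0.0105 q [-0.44  0.36  1.88  0.    0.9   1.37]
shift [-0.0027  0.004   0.1878] turn [-0.0001  0.0001  0.0022]
118 ((0.4878135323524475, -0.21262173354625702), (0.019378622993826866, 0.05794506147503853), 70.4928970336914)
```

View pics/t2.png

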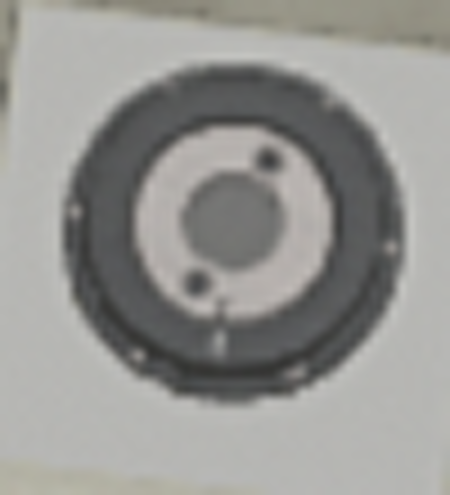

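The top crop shows the ring's black mark at (221,308) lined up with the witness line at (221,343), so the ring is home. Before seating I'll check the spanner's pose in the grip.

```bash
python3 - <<'E'
from h import *
s=manip.sense(); p=np.array(s["tcp_pos"]); R=np.array(s["tool_rot"])
c=cam("side"); 
u,v=proj(c,p-[0,0,.1]); x0,y0=int(u)-40,int(v)-40; print(x0,y0)
save(c,"pics/s4.png",crop=(x0,y0,x0+80,y0+80),s=7)
# expected pixel corners of crossbar bottom & handle if aligned
for n,z in(("bar bottom",-.120),("bar top",-.106),("handle bottom",-.065)):
    for sx in(-1,1):
        for sy in (-1,1):
            L=.038 if n[0]=="h" else .026; w=.006 if n[0]=="h" else .007
            q=proj(c,p+R@[sx*L,sy*w,0]+[0,0,z]); print(n,sx,sy,((q-[x0,y0])*7+3).round())
E
```

```text
264 90
bar bottom -1 -1 [328. 365.]
bar bottom -1 1 [351. 348.]
bar bottom 1 -1 [215. 315.]
bar bottom 1 1 [238. 299.]
bar top -1 -1 [329. 332.]
bar top -1 1 [352. 316.]
bar top 1 -1 [216. 283.]
bar top 1 1 [239. 267.]
handle bottom -1 -1 [363. 245.]
handle bottom -1 1 [383. 231.]
handle bottom 1 -1 [193. 175.]
handle bottom 1 1 [214. 161.]
```

View pics/s4.png

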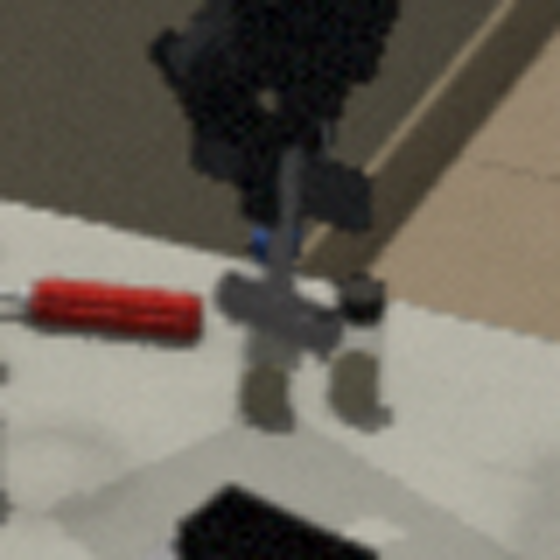

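The crossbar's lower edge runs from (222,308) to (328,355). Its slope of 0.443 matches the predicted 0.442, so nothing has twisted in the grip. I'll lower it now.

>>> step_arm(rows=[[[-0.002,0.003,0.09],[0,0,0.002],0],[[-0.002,0.003,0.18],[0,0,0.002],0],[[-0.002,0.003,0.188],[0,0,0.002],0],[[-0.002,0.003,0.188],[0,0,0.002],0],[[-0.002,0.003,0.188],[0,0,0.002],0]])

```text
clock: 11.68
tcp_pos: [0.4849, -0.2156, 0.1761]
tool_rot: [[0.972, -0.234, 0.002], [-0.234, -0.972, -0.001], [0.002, 0.001, -1.0]]
wrist_force: [-0.1, 0.0, -2.9]
finger_gap: 0.0109
grasp_force: 80.5
```

```bash
python3 go.py .4838 -.2147 .137 -13.5
```

```text
t 11.675 tcp [ 0.4849 -0.2156  0.1761] head -13.51 F [-0.1  0.  -2.9] M [ 0.04  0.   -0.01] gap 0.0109 q [-0.44  0.48  1.92  0.    0.74  1.37]
shift [-0.0034 -0.0015  0.0977] turn [ 0.0003 -0.0016 -0.0001]
```

>>> step_arm(rows=[[[-0.001,0,0.025],[0,0,0],0],[[-0.001,0,0.05],[0,0,0],0],[[-0.001,0,0.075],[0,0,0],0],[[-0.001,0,0.075],[0,0,0],0]])

```text
clock: 12.18
tcp_pos: [0.483, -0.2149, 0.1435]
tool_rot: [[0.972, -0.234, -0.002], [-0.234, -0.972, 0.001], [-0.002, -0.0, -1.0]]
wrist_force: [-1.2, -0.3, -2.5]
finger_gap: 0.0104
grasp_force: 80.6
```

```bash
python3 go.py .4838 -.2147 .136 -13.5
```

```text
t 12.175 tcp [ 0.483  -0.2149  0.1435] head -13.52 F [-1.2 -0.3 -2.5] M [ 0.05  0.02 -0.  ] gap 0.0104 q [-0.44  0.53  1.93  0.    0.68  1.37]
shift [ 0.002  -0.001   0.0188] turn [-0.0003  0.0014 -0.0003]
```

>>> step_arm(rows=[[[0.001,0,0.01],[0,0,0],0],[[0.001,0,0.019],[0,0,0],0],[[0.001,0,0.019],[0,0,0],0]])

```text
clock: 12.55
tcp_pos: [0.4838, -0.2152, 0.1369]
tool_rot: [[0.972, -0.234, -0.0], [-0.234, -0.972, 0.0], [-0.0, -0.0, -1.0]]
wrist_force: [-0.4, -0.6, -2.7]
finger_gap: 0.0108
grasp_force: 80.6
```

```bash
python3 go.py .4838 -.2147 .135 -13.5
```

```text
t 12.55 tcp [ 0.4838 -0.2152  0.1369] head -13.52 F [-0.4 -0.6 -2.7] M [-0.02  0.03 -0.02] gap 0.0108 q [-0.44  0.54  1.93 -0.    0.67  1.37]
shift [-0.0004 -0.0012  0.0046] turn [-0.      0.0003 -0.0002]
```

>>> step_arm(rows=[[[0,0,0.003],[0,0,0],0],[[0,0,0.006],[0,0,0],0],[[0,0,0.006],[0,0,0],0]])

```text
clock: 12.92
tcp_pos: [0.4842, -0.2154, 0.1354]
tool_rot: [[0.972, -0.234, 0.001], [-0.234, -0.972, -0.0], [0.001, 0.0, -1.0]]
wrist_force: [-2.2, 0.4, 4.0]
finger_gap: 0.0106
grasp_force: 81.8
```

```bash
python3 go.py .4838 -.2147 .135 -13.5
```

```text
t 12.925 tcp [ 0.4842 -0.2154  0.1354] head -13.52 F [-2.2  0.4  4. ] M [0.16 0.35 0.01] gap 0.0106 q [-0.44  0.55  1.93 -0.    0.66  1.37]
shift [-0.0013 -0.0015  0.0009] turn [ 0.0001 -0.0004 -0.0002]
```

Seated: the force is now +4 N, at the same height as when I took it. Releasing.

>>> step_arm(rows=[[[0,0,0],[0,0,0],1],[[0,0,0],[0,0,0],1],[[0,0,0],[0,0,0],1],[[0,0,0],[0,0,0],1],[[0,0,0],[0,0,0],1]])

```text
clock: 13.55
tcp_pos: [0.484, -0.2153, 0.1346]
tool_rot: [[0.972, -0.234, -0.0], [-0.234, -0.972, 0.0], [-0.0, -0.0, -1.0]]
wrist_force: [-0.4, -0.1, 0.2]
finger_gap: 0.0856
grasp_force: 0.0
```

>>> step_arm(rows=[[[0,0,0],[0,0,0],1],[[0,0,-0.08],[0,0,0],1],[[0,0,-0.2],[0,0,0],1],[[0,0,-0.32],[0,0,0],1],[[0,0,-0.4],[0,0,0],1]])

```text
clock: 14.18
tcp_pos: [0.4843, -0.2154, 0.2971]
tool_rot: [[0.972, -0.234, 0.002], [-0.234, -0.972, -0.001], [0.002, 0.0, -1.0]]
wrist_force: [0.3, -0.6, -0.4]
finger_gap: 0.0854
grasp_force: 0.0
```

```bash
python3 go.py .35 -.4 .3 -13.5
```

```text
t 14.175 tcp [ 0.4843 -0.2154  0.2971] head -13.52 F [ 0.3 -0.6 -0.4] M [-0.01  0.05 -0.06] gap 0.0854 q [-0.44  0.29  1.85  0.    1.    1.37]
shift [-0.2186  0.5272 -0.0076] turn [ 0.0003 -0.0015 -0.0002]
```

>>> step_arm(rows=[[[-0.21,0.52,0],[0,0,0],1],[[-0.21,0.52,0],[0,0,0],1],[[-0.21,0.52,0],[0,0,0],1],[[-0.21,0.52,0],[0,0,0],1],[[-0.21,0.52,0],[0,0,0],1]])

```text
clock: 14.8
tcp_pos: [0.3522, -0.3996, 0.2947]
tool_rot: [[0.971, -0.237, -0.0], [-0.237, -0.971, -0.0], [0.0, 0.0, -1.0]]
wrist_force: [-0.1, -0.0, -0.1]
finger_gap: 0.0855
grasp_force: 0.0
```

>>> step_arm(rows=[[[0,0,0],[0,0,0],1],[[0,0,0],[0,0,0],1],[[0,0,0],[0,0,0],1]])

```text
clock: 15.18
tcp_pos: [0.3543, -0.3971, 0.2947]
tool_rot: [[0.973, -0.232, 0.0], [-0.232, -0.973, 0.0], [-0.0, -0.0, -1.0]]
wrist_force: [0.5, 0.3, -0.2]
finger_gap: 0.0851
grasp_force: 0.0
```

```bash
python3 - <<'E'
from h import *
c=cam("top"); W=world(c); Z=W[:,:,2]; M=np.zeros(Z.shape,bool); M[170:240,335:400]=(Z[170:240,335:400]>.07)&(Z[170:240,335:400]<.1)
print("handle",M.sum(),cv2.minAreaRect(W[M][:,:2].astype(np.float32)),np.median(Z[M]))
cv2.imwrite("pics/fin.png",cv2.resize(np.hstack([c["frame"][140:240,250:390]]),None,fx=5,fy=5,interpolation=cv2.INTER_CUBIC)[:,:,::-1])
E
```

```text
handle 162 ((0.48377421498298645, -0.21550488471984863), (0.01254764199256897, 0.07446073740720749), 76.51245880126953) 0.09081042400088601
```

View pics/fin.png

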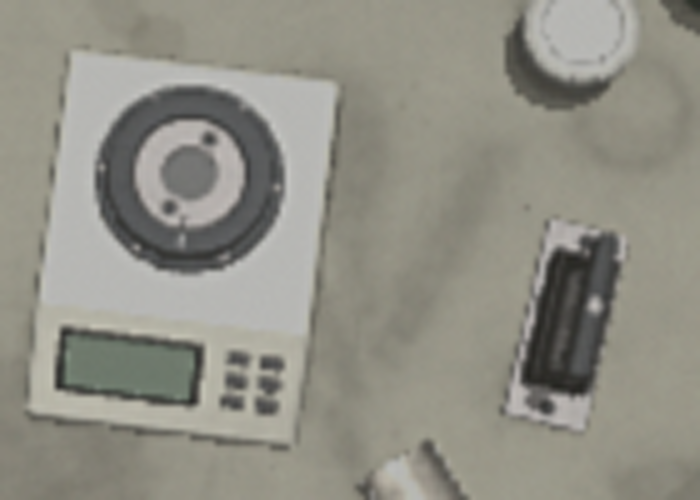

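The final view shows the spanner seated at about (570,320), within 1 mm of where it started, and the ring mark meeting the witness line at (182,230).

```bash
python3 -c "
from rig import ticket; print(ticket.job_done())"
```

```text
the job is handed in; nothing more can be done
None
```

The ring was turned home against its stop (its mark meets the witness line), the spanner is back upright and seated in its stand, and the job was handed in at about 15 s of the 54 s allowed; the hand-in returned no verdict.

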